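Clamp a water meter in the test rig with its draw latch

TASK

Clamp the blue water meter in the test rig: swing the wire bail of the draw latch over and hook its crossbar behind the keeper on the sliding head, then push the red lever over, past centre, and press it firmly down on its stop screw for a moment so that it is fully home and stays there. Do not force the bail onto the keeper or the lever onto its stop, and leave the meter and the things around the rig where they are.

Things in the scene. Friction and masses are not known exactly. Their poses are not given: they have to be found in the camera images.
- rig: Meter test rig fixed to the worktop: grey bed plate 200 x 370 x 15 mm, blue fixed port at one end, blue sliding head at the other, steel draw latch on the robot's side. Origin: underside, below the meter's middle. +y from head to fixed port, +x from latch to meter, +z up; all directions below are rig axes. Only the meter (top at 135 mm) is taller than the latch.
- lever_pivot (a point): Lever hinge axis, parallel to x, at rig (-110, -51.9, 50) mm. The lever swings in the y-z plane from 45 degrees short of upright (leaning to -y, the keeper) over the top to its stop, pointing to +y, 4 to 12 degrees below level; dead centre is at level. Starts about upright, stays where left (friction 0.06 N m). Closing takes about 5 N at the handle; past centre the latch's pull holds it.
- lever: Lever. Its red handle is a flat bar 24 mm wide (x), 6 mm thick, from 28 to 84 mm from the hinge axis, end rounded, 8 mm thick. Origin on the hinge axis, +z outwards along the handle, -y face towards the keeper. Push with closed fingertips on the -y face, then from above. More than 30 N of the fingers on it counts as forcing.
- handle_tip (a point): Middle of the handle's outer end, 84 mm from the hinge axis. Home on the stop it is 5 to 18 mm below the hinge axis, by how high the stop screw happens to be set.
- bail_tab (a point): Grip point of the bail's pull tab, 28 mm beyond the crossbar. Tab 10 mm wide (x), 5 mm thick, reaching from 1.5 to 41.5 mm beyond the crossbar. Starts pointing up, folded back on the lever. Take it from above across its width (fingers closing along x); it may turn between the pads as the bail swings. Below it, where the bail is hooked, the rig is clear down to the bed.
- bail_rod (a point): Middle of the crossbar (5 mm wire along x), 75 mm from the bail's hinge, which is on the lever 18 mm from its axis; side wires at x +-17 mm. Turns easily; pulled outwards it draws the lever along. A nose overhangs the seat (5 mm round, centre 8 mm above, 1.5 mm to -y): come down 6.5 to 11 mm to -y of the seat, then draw to +y under it. Over 30 N between bail and rig is forcing.
- test_meter: Blue and brass water meter, 76 x 185 x 120 mm, 0.95 kg, loose, standing on the bed between seal and fixed port, its pipe along rig y; origin under its middle.
- oil_bottle: White oil bottle with red nozzle, 49 mm wide and 150 mm tall, standing to the right; origin under its middle. Bystander.
- register_cup: Grey round cup with lid, 67 mm wide and 65 mm tall, standing left of the rig; origin under its middle. Bystander.
- marker: Black and red paint marker, 136 mm long and 16 mm thick, lying in front of the rig to the left; origin under its middle. Bystander.
- keeper_back (a point): Seat of the crossbar behind the steel keeper (20 mm wide, on the head's side arm) when the head is fully back: 50 mm above the worktop, rig (-110, -125, 50) mm. The real seat is 0 to 7 mm to +y of here; it is not measured, find it by feel or sight. Level land 6 mm under the seat, from the seat to 11 mm on its -y side; the hooked crossbar lies on it, 3.5 mm below the seat.
- head_back (a point): Blue sliding head (60 x 30 x 66 mm) on the meter's axis when fully back: same y and z as keeper_back, rig (0, -125, 50) mm. The head starts 0 to 7 mm to +y of here, slides along y with 3 N of friction, and carries the keeper and a sprung black seal (12 N per mm) which meets the meter at 8 mm. The closed latch draws it to 16 mm.
- stop: Steel stop bracket on the bed under the closed handle, with a black rubber-tipped screw 12 mm wide, 70 mm to +y of the lever's axis; origin on the bed (15 mm above the worktop). The screw's top is set anywhere from 32 to 42 mm above the worktop and is not measured: it must be felt. Home is the handle pressed on it with 10 N or more for a moment. It is hard: press slowly.
- bail: The steel wire bail with its crossbar and pull tab. Origin on its hinge on the lever; -y points from the hinge to the crossbar and on along the tab, x along the hinge.

How it is judged:
By the outcome, as a careful person would: the job done as asked, in the order asked, and still so for the second after the job is handed in, with the robot touching nothing.
It also fails if it takes over 72 s, if anything falls off the work surface, if the arm or the gripper's body presses on something with over 40 N, if the wrist force passes 120 N, or if a joint passes its speed limit or range.

ROBOT

A 6-joint arm with a two-finger parallel gripper is mounted at the origin on the work surface; the furniture and walls round the work are solid. World frame = base frame: x ahead of the robot, y to its left, z up, the work surface at z = 0. Lengths are in m, angles in degrees, forces in N, time in s.
With the tool pointing down it reaches from about 0.4 to 0.825 m from the base axis. Payload 7 kg.
Tool frame: the origin (TCP) lies on the centre line of the jaws, within the pads' length; the fingertips stand 22 mm ahead of it and the grasp point (between the pads) lies 3 mm ahead of it; z points along the fingers, y is the line along which they close (so a half turn about z gives the same grasp; the last joint's range is limited). The gripper opens to 88 mm and grips with 3 to 60 N. Pads are 19 mm wide; open, the fingers measure 130 mm over their backs; the gripper's body (78 mm by 193 mm) begins 47 mm behind the grasp point.
Start: joints at [-59.467, 20.546, 0.682, 0, -70.136, -16.507], TCP at [0.164, -0.655, 0.249] pointing down, gripper open.
Joint ranges: [-176.03, 176.03], [-82.01, 121.73], [-58.28, 71.71], [-173.87, 95.51], [-174.79, -0.11], [-173.66, 173.66]. Speed limits (degrees/s): [136.94, 136.94, 172.46, 180, 180, 180].

INTERFACE

Orientations are given as [roll, pitch, yaw] about the fixed x, y, z axes, in that order (R = Rz(yaw) Ry(pitch) Rx(roll)).
In Python, from plant import get_state, cams, r gives the robot as it stands.
- The arm moves only by the tool apply_moves, never from a script. Its argument "targets" is a list of rows, each an object with "dp": the shift along the world's x, y, z in m, a list of three; "yaw": the turn about the world's z in degrees. In form: [{"dp": [x, y, z], "yaw": yaw}, ...]. A call has 1 to 20 rows; each row is the pose to reach, as a shift and turn from the pose commanded when the call began; what a row does not reach only later rows make up. A row lasts 1/12 s, in which the tool goes at most 41.7 mm and 7.16 degrees, less where a joint would pass 70% of its speed; a pose out of reach is approached as far as the arm can. A call with a gripper value outside its range is refused whole. "grip" is the gripper command: -1 is fully open, 1 is shut, values between are in proportion, set as the call begins (left out, the last holds). The fingers move at their own pace and stop on an object; "squeeze" is the grip in N (left out, the last holds). Time passes only in rows, so rows that repeat a pose let the fingers close. It gives the time, the measured TCP pose, the force, the opening and the grip force at its end, in the units of the state.
- get_state(): the state, without advancing time (a new reading comes with each control period).
- cams.capture(name): name is "scene" or "top" or "wrist"; returns a dict with "image" (384x512x3 uint8, red, green, blue), "range_z" (384x512 float32, m along the optical axis (not along the pixel's ray), 0 where there is no reading), "fx", "fy", "cx", "cy" (pixels), "R" (3x3) and "t" (3): a world point X has camera coordinates R X + t; the wrist camera has in their place "T_tool_cam" (4x4, takes a point from camera to tool coordinates, whose origin is the TCP and whose axes are the flange's). Camera axes: x right, y down, z forward; pixel columns grow to the right and rows downward; lengths in m; the calibration is good to about 2 mm. The wrist camera is an equidistant fisheye: a pixel r from the principal point sees the ray r / f radians off the axis. A picture is of the moment at which its call begins: read the wrist's pose just before it.
- r.close_job(): hands the job in; it is judged then, once.
The state is a dict: "time_s": time; "joints": joint angles; "qd": joint speeds; "joint_torque": joint torques, N m; "tcp_pos": TCP position; "eef_rot": TCP orientation; "contact_force": force on the tool from outside, world axes, zero at the start; "moment": the same for the moment, N m; "gripper_width": finger opening in m; "gripper_force": force on a finger pad.
Only numpy, scipy, OpenCV 4.12 (cv2) and the standard library are available. Lean on these libraries where they do the work, as an engineer would, in place of code of your own. Each camera call takes 0.05 s, during which the arm holds its last target. There are 200 camera calls.

## Working session

There is one attempt and no reset: what is moved stays moved. The work goes in short steps, Python scripts to look and compute and a tool call to move; the robot and the scene stay as the last step left them, time stands still between calls to the robot, and variables do not carry over. Pictures are saved under pics/ and viewed, at most 13 in all, crops included, and the job is handed in when it is done.

Besides the shell and the picture viewer there is one more tool, called by a JSON object that holds its "fn" and its "kwargs". apply_moves: Moves the arm, as the interface text tells. Its arguments: {"type":"object","properties":{"targets":{"type":"array","items":{"type":"object","properties":{"dp":{"type":"array","items":{"type":"number"}},"yaw":{"type":"number"}}}},"grip":{"type":"number"},"squeeze":{"type":"number"}},"required":["targets"]}

```bash
ls; mkdir -p pics
python3 - <<'E'
from plant import get_state,cams,r
import cv2,numpy as np,pickle
s=get_state();print({k:np.round(v,3).tolist() for k,v in s.items()})
ims=[]
for n in("scene","top"):
    c=cams.capture(n);pickle.dump(c,open(f"pics/{n}0.pkl","wb"));ims.append(c["image"][:,:,::-1])
    print(n,c["fx"],c["cx"],c["cy"],c["R"].round(3).tolist(),c["t"])
cv2.imwrite("pics/a.png",cv2.resize(ims[0],(800,600)))
cv2.imwrite("pics/b.png",cv2.resize(ims[1],(800,600)))
E
```

```text
pics
{'time_s': 0.0, 'joints': [-59.469, 20.591, 0.632, -0.02, -70.136, -16.506], 'qd': [0.053, 0.045, -0.056, 0.053, -0.085, 0.09], 'joint_torque': [-0.001, -58.271, 29.304, 6.997, 0.007, -0.0], 'tcp_pos': [0.163, -0.654, 0.248], 'eef_rot': [179.904, -0.009, -165.981], 'contact_force': [-0.001, -0.445, -0.134], 'moment': [0.033, -0.01, 0.009], 'gripper_force': 0.0, 'gripper_width': 0.088}
scene 413.70797101227606 252.50843232591237 187.36651581139142 [[-0.546, -0.838, -0.015], [-0.518, 0.352, -0.78], [0.658, -0.418, -0.626]] [0.28712524 0.35686666 1.18678212]
top 368.22176922065546 252.0693374790658 193.08126302327807 [[-0.02, -1.0, 0.005], [-0.993, 0.02, -0.115], [0.115, -0.007, -0.993]] [0.01383815 0.51858461 1.1163377 ]
```

View pics/a.png

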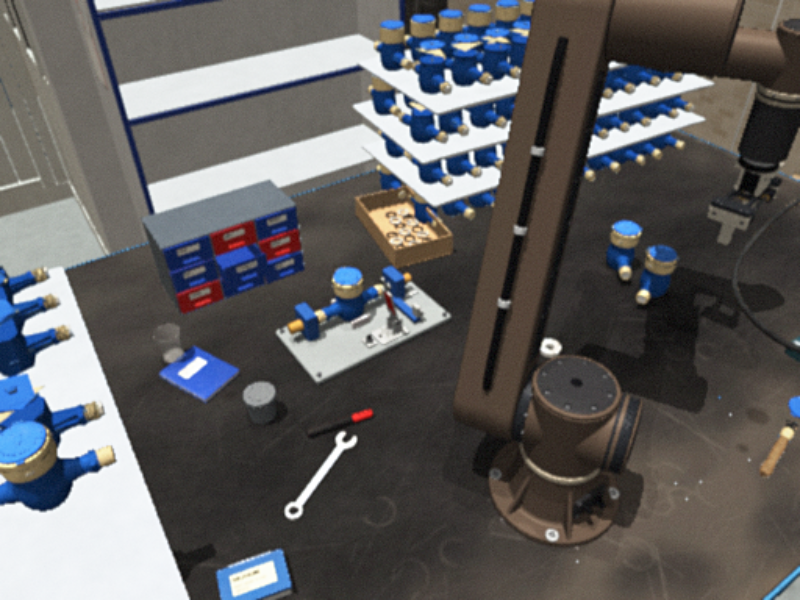

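View pics/b.png

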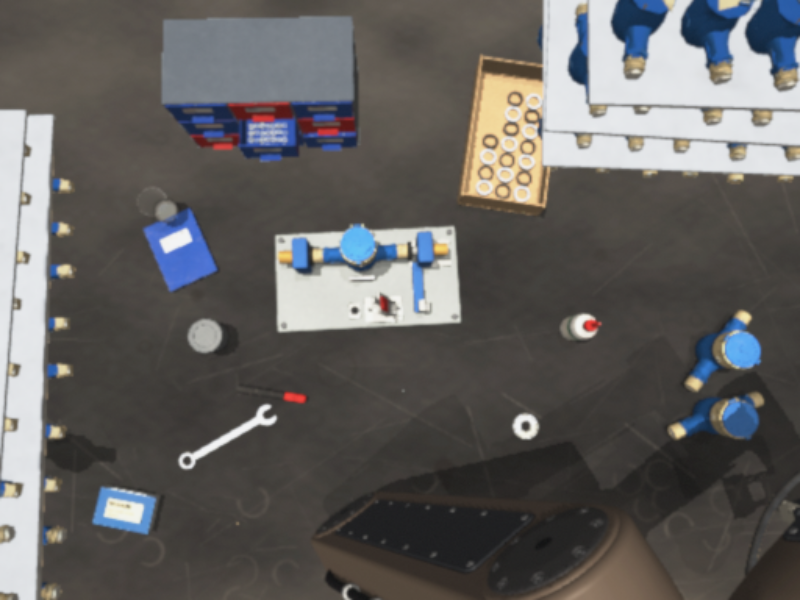

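The scene view shows the rig with its latch at about (390,320). In the top view the bed corners are near (277,235), (455,228), (461,322) and (281,330). The red lever is at (383,303), the stop at (354,310), the keeper at (424,306) and the meter at (357,245).

```bash
cat > h.py <<'E'
import numpy as np,cv2,pickle
def cloud(c):
    v,u=np.mgrid[:384,:512];z=c["range_z"]
    P=np.stack([(u-c["cx"])/c["fx"]*z,(v-c["cy"])/c["fy"]*z,z],-1)
    return (P-c["t"])@c["R"]   # R^T(p-t)
E
python3 - <<'E'
from h import *
c=pickle.load(open("pics/top0.pkl","rb"));W=cloud(c);im=c["image"].astype(int)
ok=c["range_z"]>0
roi=np.zeros((384,512),bool);roi[140:216,172:300]=1
bed=roi&ok&(abs(W[...,2]-.015)<.006)&(im.min(-1)>110)
print("bed z",np.median(W[bed][:,2]), "table z",np.median(W[230:240,350:400,2]))
poly=[(277,235),(455,228),(461,322),(281,330)]
for u,v in poly:
    d=np.array([(u*.64-c["cx"])/c["fx"],(v*.64-c["cy"])/c["fy"],1])
    o=-c["R"].T@c["t"];d=c["R"].T@d;print((o+d*(.015-o[2])/d[2]).round(4))
(cx,cy),sz,a=cv2.minAreaRect((W[bed][:,:2]*1000).astype(np.float32));print(cx,cy,sz,a)
for name,m in dict(meter=roi&ok&(W[...,2]>.115),red=roi&ok&(im[...,0]>im[...,1]*1.8)&(im[...,0]>80)&(W[...,0]<.7),).items():
    p=W[m];print(name,len(p),p.mean(0).round(4),p.min(0).round(4),p.max(0).round(4))
blue=roi&ok&(im[...,2]>im[...,0]*1.6)&(W[...,2]>.03)
n,l,st,ce=cv2.connectedComponentsWithStats(blue.astype(np.uint8))
for i in range(1,n):
    if st[i,4]>15:
        p=W[l==i];print(st[i],p.mean(0).round(4),p.min(0).round(4),p.max(0).round(4))
t=cv2.resize(c["image"][130:226,160:310,::-1],(800,512),interpolation=cv2.INTER_CUBIC);cv2.imwrite("pics/c.png",t)
E
```

```text
bed z 0.015132540722672233 table z 0.00044004265012619526
[0.6624 0.2394 0.015 ]
[ 0.6701 -0.1251  0.015 ]
[ 0.4767 -0.1309  0.015 ]
[0.4678 0.2307 0.015 ]
569.6693115234375 56.885955810546875 (199.35350036621094, 369.20220947265625) 1.7334555387496948
meter 529 [0.5997 0.0631 0.1336] [0.4863 0.0217 0.116 ] [0.6514 0.1002 0.1821]
red 36 [0.5057 0.0239 0.1223] [0.4937 0.0187 0.0972] [0.5167 0.0298 0.1436]
[218 144  22  25 375] [0.6156 0.0693 0.1332] [0.58   0.0393 0.1242] [0.6509 0.0999 0.1397]
[264 149  14  51 324] [ 0.5913 -0.052   0.0626] [ 0.4991 -0.0727  0.03  ] [ 0.6464 -0.035   0.0913]
[187 153  12  21 212] [0.6069 0.1811 0.0824] [0.5798 0.1669 0.0515] [0.6384 0.1973 0.0903]
[223 156  31  17 144] [0.6078 0.0266 0.0626] [ 0.581  -0.0013  0.0512] [0.6305 0.0906 0.1017]
[207 159  14   9 104] [0.6093 0.1228 0.0609] [0.5974 0.1    0.0506] [0.6241 0.1399 0.0695]
```

View pics/c.png

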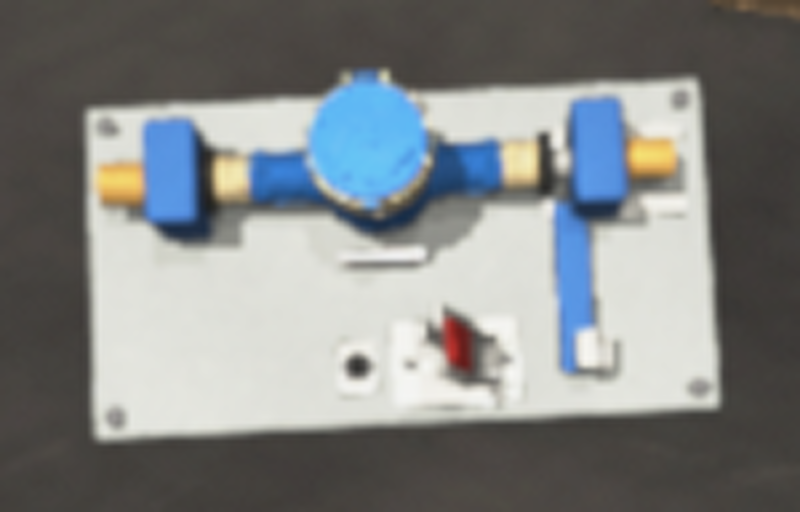

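The rig is turned about +1.7°, with its origin near (0.61, 0.068). The lever is almost upright. I'll move over the latch for a close look.

{"fn": "apply_moves", "kwargs": {"targets": [{"dp": [0.0,-0.0,0.04],"yaw": 4},{"dp": [0.336,0.625,0.12],"yaw": 77.7},{"dp": [0.336,0.625,0.12],"yaw": 77.7},{"dp": [0.336,0.625,0.12],"yaw": 77.7},{"dp": [0.336,0.625,0.12],"yaw": 77.7},{"dp": [0.336,0.625,0.12],"yaw": 77.7},{"dp": [0.336,0.625,0.12],"yaw": 77.7},{"dp": [0.336,0.625,0.12],"yaw": 77.7},{"dp": [0.336,0.625,0.12],"yaw": 77.7},{"dp": [0.336,0.625,0.12],"yaw": 77.7},{"dp": [0.336,0.625,0.12],"yaw": 77.7},{"dp": [0.336,0.625,0.12],"yaw": 77.7},{"dp": [0.336,0.625,0.12],"yaw": 77.7},{"dp": [0.336,0.625,0.12],"yaw": 77.7},{"dp": [0.336,0.625,0.12],"yaw": 77.7},{"dp": [0.336,0.625,0.12],"yaw": 77.7},{"dp": [0.336,0.625,0.12],"yaw": 77.7},{"dp": [0.336,0.625,0.12],"yaw": 77.7},{"dp": [0.336,0.625,0.12],"yaw": 77.7},{"dp": [0.336,0.625,0.12],"yaw": 77.7}]}}

```text
time_s: 1.77
tcp_pos: [0.5004, -0.0275, 0.3679]
eef_rot: [179.9, -0.0, -88.1]
contact_force: [-1.0, -0.7, 0.5]
gripper_width: 0.0879
gripper_force: 0.0
```

```bash
cat >> h.py <<'E'
from scipy.spatial.transform import Rotation as Ro
def wrist():
    from plant import get_state,cams
    s=get_state();c=cams.capture("wrist");c["s"]=s
    return c
def Tw(c):
    s=c["s"];T=np.eye(4);T[:3,:3]=Ro.from_euler("xyz",s["eef_rot"],degrees=True).as_matrix();T[:3,3]=s["tcp_pos"]
    return T@c["T_tool_cam"]
def wcloud(c):
    v,u=np.mgrid[:384,:512];z=c["range_z"]
    a=(u-c["cx"])/c["fx"];b=(v-c["cy"])/c["fy"];th=np.hypot(a,b);k=np.tan(th)/np.maximum(th,1e-9)
    P=np.stack([a*k*z,b*k*z,z],-1);T=Tw(c);return P@T[:3,:3].T+T[:3,3]
E
python3 - <<'E'
from h import *
c=wrist();pickle.dump(c,open("pics/w1.pkl","wb"));print(c["s"]["time_s"],c["s"]["tcp_pos"],c["s"]["eef_rot"],c["s"]["joints"],c["s"]["contact_force"])
print(c["T_tool_cam"].round(3).tolist(),c["fx"],c["cx"],c["cy"])
cv2.imwrite("pics/w1.png",cv2.resize(c["image"][:,:,::-1],(800,600)))
E
```

```text
1.7667 [ 0.5004391  -0.02751521  0.36789552] [ 1.79925258e+02 -7.71723041e-03 -8.80765216e+01] [ 1.93415060e+01  5.98420745e-01 -8.88462171e+00 -1.52145479e-02
 -8.05905823e+01 -1.74155356e+01] [-1.03979456 -0.69440999  0.52378125]
[[0.0, -0.966, -0.258, 0.07], [1.0, 0.0, -0.0, 0.001], [0.0, -0.258, 0.966, -0.136], [0.0, 0.0, 0.0, 1.0]] 297.3186396354542 251.97897031795327 196.7085631892385
```

View pics/w1.png

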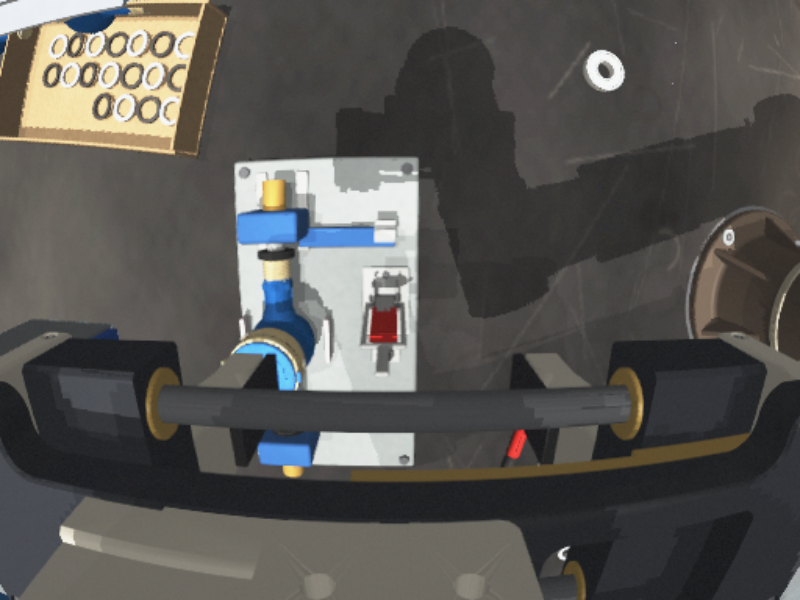

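The wrist view shows the keeper at (385,228), the red handle at (383,322), the bail frame at (362–408,270–345) and the tab at (384,360). The bail is folded back on the lever.

Run:
```python
from h import *
c=pickle.load(open("pics/w1.pkl","rb"));W=wcloud(c);im=c["image"].astype(int);ok=c["range_z"]>0
roi=np.zeros((384,512),bool);roi[95:250,145:275]=1
bed=roi&ok&(abs(W[...,2]-.015)<.005)&(im.min(-1)>90)
roi2=bed.copy()
pts=W[bed][:,:2]*1000;(cx,cy),sz,a=cv2.minAreaRect(pts.astype(np.float32));print("bed",cx,cy,sz,a,np.median(W[bed][:,2]))
# right edge col & line fit of the near edge (low x)
rows=[]
for v in range(110,225,5):
    u=np.where(bed[v])[0]
    if len(u):rows.append(W[v,u.max()][:2])
rows=np.array(rows);print("yaw edge",np.degrees(np.arctan(-np.polyfit(rows[:,1],rows[:,0],1)[0])),rows[::6].round(4).tolist())
blue=roi&ok&(im[...,2]>im[...,0]*1.6)&(W[...,2]>.03)
n,l,st,ce=cv2.connectedComponentsWithStats(blue.astype(np.uint8))
for i in range(1,n):
    if st[i,4]>30:
        p=W[l==i];print("blue",st[i],np.median(p,0).round(4),p.min(0).round(4),p.max(0).round(4))
red=roi&ok&(im[...,0]>im[...,1]*1.8)&(im[...,0]>80);p=W[red];print("red",p.mean(0).round(4),p.min(0).round(4),p.max(0).round(4))
np.set_printoptions(linewidth=250)
print("latch grid x,y,z mm  rows v 165..242")
for v in range(166,242,3): print(v,[tuple((W[v,u]*1000).round().astype(int).tolist()) for u in range(230,266,3)])
print("keeper")
for v in range(132,162,2): print(v,[tuple((W[v,u]*1000).round().astype(int).tolist()) for u in range(234,260,4)])
```

```text
bed 573.5614624023438 3.6476593017578125 (200.11871337890625, 262.4775390625) 1.694279670715332 0.01530984398983265
yaw edge 1.6342004235294767 [[0.4779, -0.1137], [0.4759, -0.064], [0.4755, -0.014], [0.4731, 0.0385]]
blue [ 152  134  100   24 1472] [ 0.5944 -0.0518  0.0815] [ 0.5014 -0.0741  0.03  ] [ 0.648  -0.0349  0.087 ]
blue [163 178  38  55 854] [0.6074 0.0331 0.0628] [ 0.5812 -0.0046  0.0303] [0.6394 0.0823 0.0818]
blue [150 219  43  31 441] [0.5952 0.0503 0.1333] [ 0.5432 -0.0384  0.1282] [0.6388 0.0805 0.3522]
red [0.5069 0.0228 0.1143] [0.4962 0.0155 0.08  ] [0.5181 0.0318 0.1344]
latch grid x,y,z mm  rows v 165..242
166 [(536, -19, 15), (531, -19, 16), (526, -19, 16), (521, -19, 15), (516, -20, 17), (511, -19, 14), (506, -20, 18), (501, -20, 15), (496, -20, 16), (491, -20, 15), (486, -20, 15), (481, -20, 14)]
169 [(536, -14, 16), (531, -14, 16), (526, -14, 16), (521, -14, 14), (516, -15, 16), (511, -15, 16), (506, -15, 16), (501, -15, 15), (496, -15, 15), (491, -15, 14), (486, -16, 17), (481, -15, 15)]
172 [(535, -9, 17), (530, -10, 19), (525, -10, 19), (520, -10, 20), (5
[... 5515 characters left out ...]
50 [(529, -48, 33), (522, -48, 30), (515, -51, 61), (509, -51, 61), (503, -51, 61), (497, -47, 16), (490, -47, 15)]
152 [(529, -44, 32), (522, -45, 33), (515, -48, 60), (509, -48, 61), (503, -48, 59), (497, -44, 15), (490, -44, 13)]
154 [(529, -41, 33), (522, -41, 32), (515, -45, 61), (509, -45, 61), (503, -45, 61), (497, -40, 15), (490, -40, 14)]
156 [(529, -38, 31), (522, -38, 32), (516, -38, 32), (509, -38, 30), (503, -39, 31), (496, -37, 14), (490, -37, 15)]
158 [(529, -32, 15), (523, -33, 14), (516, -33, 15), (509, -33, 17), (503, -33, 16), (496, -33, 14), (490, -34, 15)]
160 [(529, -29, 15), (523, -29, 16), (516, -30, 15), (509, -30, 16), (503, -30, 14), (496, -30, 14), (490, -30, 14)]
```

Measured in rig y (world), the latch is:

| Feature | Position |
|---|---|
| Pivot | y≈0.013, z 0.050 |
| Lever | leaning 12° to +y |
| Tab grip | (0.506, 0.038, ~0.17) |
| Keeper land | z≈0.0445, y from −0.063 |
| Nose edge | y≈−0.055, so the seat is near −0.052 |

All of these agree with the given sizes. Next I take the tab slightly above its grip point.

{"fn": "apply_moves", "kwargs": {"targets": [{"dp": [0.006,0.035,-0.03]},{"dp": [0.006,0.069,-0.06]},{"dp": [0.006,0.069,-0.09]},{"dp": [0.006,0.069,-0.12]},{"dp": [0.006,0.069,-0.14]},{"dp": [0.006,0.069,-0.155]},{"dp": [0.006,0.069,-0.17]},{"dp": [0.006,0.069,-0.18]},{"dp": [0.006,0.069,-0.19]},{"dp": [0.006,0.069,-0.193]},{"dp": [0.006,0.069,-0.193]},{"dp": [0.006,0.069,-0.193]}]}}

```text
$.targets[0]: bad value
```

{"fn": "apply_moves", "kwargs": {"targets": [{"dp": [0,0,0]},{"dp": [0,0,0]},{"dp": [0,0,0]},{"dp": [0,0,0]},{"dp": [0,0,0]},{"dp": [0,0,0]},{"dp": [0,0,0]},{"dp": [0,0,0]},{"dp": [0,0,0]},{"dp": [0,0,0]}], "grip": 1, "squeeze": 10}}

```text
$.targets[0]: bad value
```

Run:
```python
from h import *
import numpy as np
np.set_printoptions(suppress=True)
p=np.array([13,50.]);x0,y0=506,39.3
g0=None
B0=lambda f:p+18*np.array([-np.sin(f),np.cos(f)])
for r in (108,):
  for f,b in [(-12,-12.2),(-12,0),(-12,15),(-12,30),(-11,45),(-8,60),(-4,72),(0,82),(2,90),(4,95),(7,101),(9,106.5)]:
    f_,b_=np.radians([f,b]);B=B0(f_);d=np.array([-np.sin(b_),np.cos(b_)]);g=B+r*d;rod=B+75*d
    if g0 is None:g0=g
    D=g-g0;print(f,b,"dp mm",np.round([-.0288*D[0],D[0],D[1]],1),"rod",rod.round(1),"g",g.round(1))
```

```text
-12 -12.2 dp mm [-0.  0.  0.] rod [ 32.6 140.9] g [ 39.6 173.2]
-12 0 dp mm [  0.7 -22.8   2.4] rod [ 16.7 142.6] g [ 16.7 175.6]
-12 15 dp mm [  1.5 -50.8  -1.2] rod [ -2.7 140.1] g [-11.2 171.9]
-12 30 dp mm [  2.2 -76.8 -12. ] rod [-20.8 132.6] g [-37.3 161.1]
-11 45 dp mm [  2.9 -99.5 -29.1] rod [-36.6 120.7] g [-59.9 144. ]
-8 60 dp mm [   3.4 -117.6  -51.3] rod [-49.4 105.3] g [-78.  121.8]
-4 72 dp mm [   3.7 -128.   -71.8] rod [-57.1  91.1] g [-88.5 101.3]
0 82 dp mm [   3.8 -133.5  -90.1] rod [-61.3  78.4] g [-93.9  83. ]
2 90 dp mm [   3.9 -135.2 -105.2] rod [-62.6  68. ] g [-95.6  68. ]
4 95 dp mm [   3.9 -135.4 -114.6] rod [-63.   61.4] g [-95.8  58.5]
7 101 dp mm [   3.9 -134.8 -125.9] rod [-62.8  53.6] g [-95.2  47.3]
9 106.5 dp mm [   3.8 -132.9 -136.1] rod [-61.7  46.5] g [-93.4  37.1]
```

Every row needs a yaw value, so I'll resend.

{"fn": "apply_moves", "kwargs": {"targets": [{"dp": [0.006,0.035,-0.03],"yaw": 0},{"dp": [0.006,0.069,-0.06],"yaw": 0},{"dp": [0.006,0.069,-0.09],"yaw": 0},{"dp": [0.006,0.069,-0.12],"yaw": 0},{"dp": [0.006,0.069,-0.14],"yaw": 0},{"dp": [0.006,0.069,-0.155],"yaw": 0},{"dp": [0.006,0.069,-0.17],"yaw": 0},{"dp": [0.006,0.069,-0.18],"yaw": 0},{"dp": [0.006,0.069,-0.19],"yaw": 0},{"dp": [0.006,0.069,-0.193],"yaw": 0},{"dp": [0.006,0.069,-0.193],"yaw": 0},{"dp": [0.006,0.069,-0.193],"yaw": 0}]}}

```text
time_s: 2.82
tcp_pos: [0.5059, 0.039, 0.1761]
eef_rot: [-180.0, 0.0, -88.3]
contact_force: [0.1, 0.2, 0.6]
gripper_width: 0.088
gripper_force: 0.0
```

{"fn": "apply_moves", "kwargs": {"targets": [{"dp": [0,0,0],"yaw": 0},{"dp": [0,0,0],"yaw": 0},{"dp": [0,0,0],"yaw": 0},{"dp": [0,0,0],"yaw": 0},{"dp": [0,0,0],"yaw": 0},{"dp": [0,0,0],"yaw": 0},{"dp": [0,0,0],"yaw": 0},{"dp": [0,0,0],"yaw": 0},{"dp": [0,0,0],"yaw": 0},{"dp": [0,0,0],"yaw": 0}], "grip": 1, "squeeze": 10}}

```text
time_s: 3.65
tcp_pos: [0.5056, 0.0392, 0.1755]
eef_rot: [180.0, 0.0, -88.3]
contact_force: [-0.3, -0.1, -0.3]
gripper_width: 0.0264
gripper_force: 0.0
```

{"fn": "apply_moves", "kwargs": {"targets": [{"dp": [0,0,0],"yaw": 0},{"dp": [0,0,0],"yaw": 0},{"dp": [0,0,0],"yaw": 0},{"dp": [0,0,0],"yaw": 0},{"dp": [0,0,0],"yaw": 0},{"dp": [0,0,0],"yaw": 0}]}}

```text
time_s: 4.15
tcp_pos: [0.5061, 0.0393, 0.1757]
eef_rot: [-179.9, 0.0, -88.3]
contact_force: [4.3, -0.8, -3.7]
gripper_width: 0.0098
gripper_force: 10.0
```

Gripped at 9.8 mm. Now I swing the first half.

{"fn": "apply_moves", "kwargs": {"targets": [{"dp": [0.0005,-0.006,0.001],"yaw": 0},{"dp": [0.001,-0.0145,0.002],"yaw": 0},{"dp": [0.001,-0.023,0.0024],"yaw": 0},{"dp": [0.0015,-0.032,0.002],"yaw": 0},{"dp": [0.002,-0.0415,0.001],"yaw": 0},{"dp": [0.002,-0.051,-0.001],"yaw": 0},{"dp": [0.0025,-0.06,-0.004],"yaw": 0},{"dp": [0.0025,-0.069,-0.008],"yaw": 0},{"dp": [0.003,-0.077,-0.012],"yaw": 0},{"dp": [0.003,-0.077,-0.012],"yaw": 0}]}}

```text
time_s: 4.98
tcp_pos: [0.5086, -0.0395, 0.1628]
eef_rot: [180.0, -0.0, -88.3]
contact_force: [4.5, -0.2, -1.4]
gripper_width: 0.0101
gripper_force: 10.0
```

{"fn": "apply_moves", "kwargs": {"targets": [{"dp": [0.0,-0.008,-0.0055],"yaw": 0},{"dp": [0.001,-0.0155,-0.011],"yaw": 0},{"dp": [0.001,-0.0225,-0.017],"yaw": 0},{"dp": [0.001,-0.029,-0.024],"yaw": 0},{"dp": [0.001,-0.035,-0.031],"yaw": 0},{"dp": [0.001,-0.0405,-0.039],"yaw": 0},{"dp": [0.0015,-0.0455,-0.048],"yaw": 0},{"dp": [0.0015,-0.051,-0.06],"yaw": 0},{"dp": [0.0015,-0.054,-0.069],"yaw": 0},{"dp": [0.0015,-0.0565,-0.078],"yaw": 0},{"dp": [0.0015,-0.0565,-0.078],"yaw": 0}]}}

```text
time_s: 5.9
tcp_pos: [0.5096, -0.0949, 0.0838]
eef_rot: [179.9, -0.0, -88.3]
contact_force: [5.0, -0.4, -0.7]
gripper_width: 0.0096
gripper_force: 10.0
```

Run:
```python
from h import *
c=wrist();pickle.dump(c,open("pics/w2.pkl","wb"));print(c["s"]["tcp_pos"],c["s"]["contact_force"])
cv2.imwrite("pics/w2.png",cv2.resize(c["image"][120:270,130:330,::-1],(800,600),interpolation=cv2.INTER_CUBIC))
```

```text
[ 0.50961034 -0.09492563  0.08378358] [ 5.00143389 -0.37352428 -0.65375437]
```

View pics/w2.png

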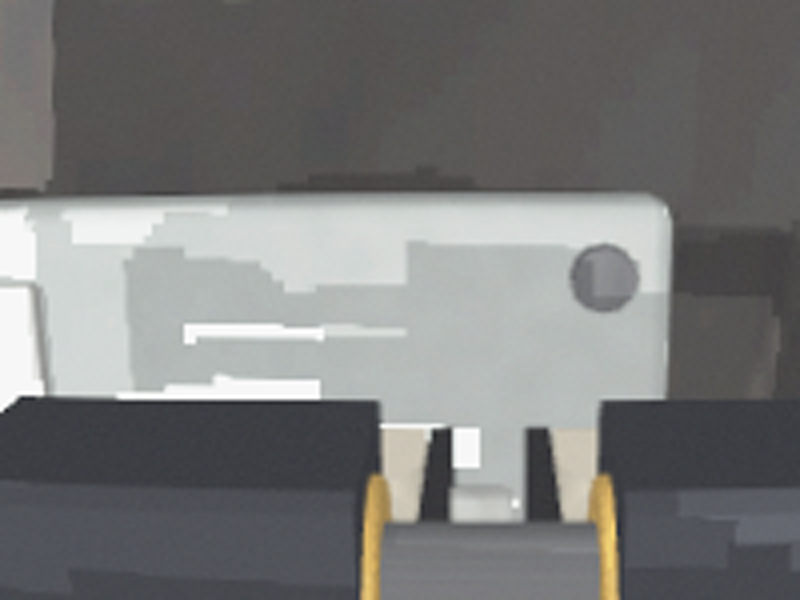

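The view shows the tab end between the pads at (485,500), with the gripper body hiding the keeper. I'll check the tab end's 3D position and look with the scene camera.

Run:
```python
from h import *
from plant import cams
c=pickle.load(open("pics/w2.pkl","rb"));W=wcloud(c)
for v in range(236,252,2):print(v,[tuple((W[v,u]*1000).round(1).tolist()) for u in (247,251,255)])
c=cams.capture("scene");pickle.dump(c,open("pics/s2.pkl","wb"))
uv=c["R"]@np.array([.51,-.04,.06])+c["t"];u=int(c["fx"]*uv[0]/uv[2]+c["cx"]);v=int(c["fy"]*uv[1]/uv[2]+c["cy"]);print(u,v,uv[2])
cv2.imwrite("pics/s2.png",cv2.resize(c["image"][v-45:v+45,u-60:u+60,::-1],(800,600),interpolation=cv2.INTER_CUBIC))
```

```text
236 [(512.1, -80.1, 15.1), (509.1, -80.3, 15.4), (506.2, -80.2, 15.0)]
238 [(512.1, -78.9, 16.0), (509.1, -79.0, 16.2), (506.1, -79.0, 15.9)]
240 [(512.0, -76.9, 15.4), (509.1, -77.1, 15.6), (506.1, -77.0, 15.1)]
242 [(511.8, -102.7, 77.7), (509.7, -103.2, 78.8), (507.6, -102.8, 77.7)]
244 [(511.8, -101.8, 78.3), (509.7, -102.6, 79.9), (507.6, -102.6, 79.9)]
246 [(511.7, -101.6, 80.5), (509.7, -102.2, 81.5), (507.6, -102.3, 81.7)]
248 [(511.7, -100.8, 81.1), (509.6, -100.3, 80.0), (507.6, -101.0, 81.2)]
250 [(511.7, -99.4, 80.5), (509.6, -99.5, 80.6), (507.5, -99.2, 80.0)]
263 196 1.501680615849414
```

View pics/s2.png

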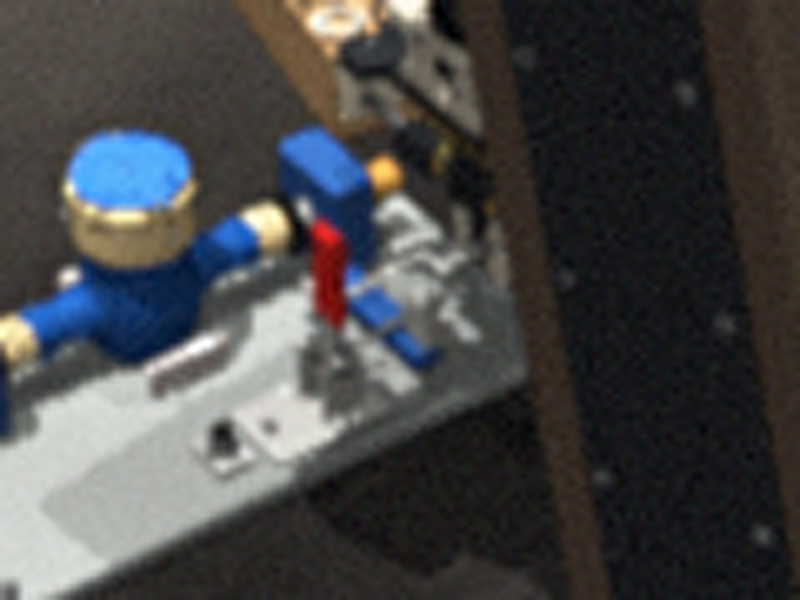

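The scene view shows the lever upright at (328,270) and nothing displaced. The tab end is at y −0.103, z 0.0795, which puts the crossbar near y −0.062, z 0.083 as planned. Next I lower it slowly past the nose.

{"fn": "apply_moves", "kwargs": {"targets": [{"dp": [0.0005,0.0,-0.005],"yaw": 0},{"dp": [0.0005,0.0,-0.01],"yaw": 0},{"dp": [0.0005,0.0,-0.015],"yaw": 0},{"dp": [0.0005,0.0003,-0.019],"yaw": 0},{"dp": [0.0005,0.0005,-0.0225],"yaw": 0},{"dp": [0.0005,0.0005,-0.026],"yaw": 0},{"dp": [0.0005,0.0005,-0.026],"yaw": 0}]}}

```text
time_s: 6.58
tcp_pos: [0.5103, -0.0935, 0.0588]
eef_rot: [180.0, 0.0, -88.3]
contact_force: [3.2, -0.3, -0.3]
gripper_width: 0.0096
gripper_force: 10.0
```

{"fn": "apply_moves", "kwargs": {"targets": [{"dp": [0,0.0,-0.002],"yaw": 0},{"dp": [0,0.0002,-0.004],"yaw": 0},{"dp": [0,0.0003,-0.006],"yaw": 0},{"dp": [0,0.0005,-0.008],"yaw": 0},{"dp": [0,0.0005,-0.0095],"yaw": 0},{"dp": [0,0.0005,-0.0095],"yaw": 0},{"dp": [0,0.0005,-0.0095],"yaw": 0}]}}

```text
time_s: 7.17
tcp_pos: [0.5106, -0.0932, 0.05]
eef_rot: [-180.0, 0.0, -88.3]
contact_force: [2.5, 4.1, 1.7]
gripper_width: 0.0094
gripper_force: 10.0
```

The +4 N in y fits the lever being drawn along. I continue gently.

{"fn": "apply_moves", "kwargs": {"targets": [{"dp": [0,0.0003,-0.0015],"yaw": 0},{"dp": [0,0.0006,-0.003],"yaw": 0},{"dp": [0,0.0008,-0.0045],"yaw": 0},{"dp": [0,0.0008,-0.0045],"yaw": 0},{"dp": [0,0.0008,-0.0045],"yaw": 0}]}}

```text
time_s: 7.58
tcp_pos: [0.5105, -0.0926, 0.0455]
eef_rot: [180.0, -0.0, -88.3]
contact_force: [1.9, 1.4, 0.3]
gripper_width: 0.01
gripper_force: 10.0
```

Run:
```python
from h import *
c=wrist();W=wcloud(c);print(c["s"]["tcp_pos"],c["s"]["contact_force"])
for v in range(238,256,2):print(v,[tuple((W[v,u]*1000).round(1).tolist()) for u in (248,251,255)])
c=pickle.load(open("pics/w1.pkl","rb"));W=wcloud(c);q=W[136:156,155:190].reshape(-1,3);q=q[q[:,2]>.07];print("head top",np.percentile(q[:,2],[5,50,95]),q[:,:2].min(0),q[:,:2].max(0))
```

```text
[ 0.51054516 -0.09263446  0.0454611 ] [1.90355366 1.38964466 0.31191572]
238 [(512.3, -92.7, 15.9), (510.5, -92.2, 14.6), (508.1, -92.4, 14.8)]
240 [(512.2, -100.3, 36.5), (510.7, -100.2, 36.1), (508.5, -99.8, 35.1)]
242 [(512.2, -100.3, 39.1), (510.6, -100.5, 39.5), (508.5, -100.1, 38.6)]
244 [(512.2, -99.8, 40.6), (510.6, -99.7, 40.2), (508.5, -99.6, 40.0)]
246 [(512.2, -98.7, 40.8), (510.6, -98.8, 40.9), (508.5, -98.3, 39.6)]
248 [(512.1, -97.3, 40.2), (510.5, -97.1, 39.6), (508.5, -97.7, 40.9)]
250 [(512.1, -96.3, 40.5), (510.5, -96.5, 40.9), (508.4, -96.4, 40.6)]
252 [(512.0, -125.3, 103.4), (511.2, -125.4, 103.6), (510.0, -125.0, 102.7)]
254 [(512.0, -125.7, 105.6), (511.2, -125.1, 104.2), (510.0, -125.6, 105.2)]
head top [0.08195643 0.08403101 0.08553545] [ 0.50230283 -0.09781357] [ 0.64302754 -0.0437914 ]
```

The crossbar is now near (−0.060, z 0.0488), below the nose tip and just −y of it. I lower it onto the land, then draw it in.

{"fn": "apply_moves", "kwargs": {"targets": [{"dp": [0,0.0,-0.0007],"yaw": 0},{"dp": [0,0.0,-0.0014],"yaw": 0},{"dp": [0,0.0,-0.0018],"yaw": 0},{"dp": [0,0.0,-0.0018],"yaw": 0}]}}

```text
time_s: 7.97
tcp_pos: [0.5105, -0.0925, 0.0437]
eef_rot: [180.0, 0.0, -88.3]
contact_force: [2.5, 3.2, 0.3]
gripper_width: 0.0094
gripper_force: 10.0
```

{"fn": "apply_moves", "kwargs": {"targets": [{"dp": [0,0.001,0],"yaw": 0},{"dp": [0,0.002,0],"yaw": 0},{"dp": [0,0.003,0],"yaw": 0},{"dp": [0,0.004,0],"yaw": 0},{"dp": [0,0.004,0],"yaw": 0}]}}

```text
time_s: 8.38
tcp_pos: [0.5103, -0.0891, 0.0437]
eef_rot: [180.0, -0.0, -88.3]
contact_force: [4.1, -4.0, -1.3]
gripper_width: 0.0096
gripper_force: 10.0
```

{"fn": "apply_moves", "kwargs": {"targets": [{"dp": [0,0.001,0],"yaw": 0},{"dp": [0,0.0015,0],"yaw": 0},{"dp": [0,0.002,0],"yaw": 0},{"dp": [0,0.002,0],"yaw": 0}]}}

```text
time_s: 8.72
tcp_pos: [0.5103, -0.0868, 0.0437]
eef_rot: [180.0, -0.0, -88.3]
contact_force: [3.7, -3.5, -0.7]
gripper_width: 0.0095
gripper_force: 10.0
```

{"fn": "apply_moves", "kwargs": {"targets": [{"dp": [0,0.001,0],"yaw": 0},{"dp": [0,0.0015,0],"yaw": 0},{"dp": [0,0.0015,0],"yaw": 0}]}}

```text
time_s: 8.97
tcp_pos: [0.5104, -0.0851, 0.0437]
eef_rot: [180.0, -0.0, -88.3]
contact_force: [2.9, -4.2, -1.4]
gripper_width: 0.01
gripper_force: 10.0
```

Run:
```python
from h import *
c=wrist();W=wcloud(c);print(c["s"]["tcp_pos"],c["s"]["contact_force"])
for v in range(238,252,2):print(v,[tuple((W[v,u]*1000).round(1).tolist()) for u in (248,251,255)])
```

```text
[ 0.51036844 -0.08512726  0.0436979 ] [ 2.91711556 -4.18462755 -1.38160034]
238 [(512.1, -85.7, 15.3), (510.3, -85.5, 14.6), (507.9, -85.9, 15.6)]
240 [(512.1, -92.8, 34.9), (510.5, -92.9, 35.0), (508.4, -92.9, 34.8)]
242 [(512.0, -92.9, 37.6), (510.5, -92.5, 36.7), (508.4, -93.2, 38.2)]
244 [(512.0, -91.4, 36.9), (510.4, -92.0, 38.1), (508.3, -91.9, 37.8)]
246 [(512.0, -91.1, 38.7), (510.4, -91.4, 39.2), (508.4, -91.6, 39.5)]
248 [(511.9, -89.8, 38.4), (510.4, -89.6, 37.9), (508.3, -89.9, 38.4)]
250 [(511.9, -89.3, 39.8), (510.3, -88.7, 38.5), (508.3, -89.1, 39.2)]
```

{"fn": "apply_moves", "kwargs": {"targets": [{"dp": [0,0.0005,0],"yaw": 0},{"dp": [0,0.001,0],"yaw": 0},{"dp": [0,0.001,0],"yaw": 0}]}}

```text
time_s: 9.27
tcp_pos: [0.5104, -0.0844, 0.0438]
eef_rot: [180.0, -0.0, -88.3]
contact_force: [2.1, -5.7, 0.1]
gripper_width: 0.0094
gripper_force: 10.0
```

{"fn": "apply_moves", "kwargs": {"targets": [{"dp": [0,0.0005,0],"yaw": 0},{"dp": [0,0.001,0],"yaw": 0},{"dp": [0,0.001,0],"yaw": 0}]}}

```text
time_s: 9.52
tcp_pos: [0.5103, -0.0835, 0.0438]
eef_rot: [180.0, -0.0, -88.3]
contact_force: [2.5, -7.4, 0.3]
gripper_width: 0.0096
gripper_force: 10.0
```

{"fn": "apply_moves", "kwargs": {"targets": [{"dp": [0,0.0005,0],"yaw": 0},{"dp": [0,0.001,0],"yaw": 0},{"dp": [0,0.001,0],"yaw": 0}]}}

```text
time_s: 9.77
tcp_pos: [0.5103, -0.0829, 0.0439]
eef_rot: [180.0, -0.1, -88.3]
contact_force: [2.7, -8.9, 0.6]
gripper_width: 0.01
gripper_force: 10.0
```

Run:
```python
from h import *
c=wrist();W=wcloud(c);print(c["s"]["tcp_pos"],c["s"]["contact_force"])
for v in range(238,252,2):print(v,[tuple((W[v,u]*1000).round(1).tolist()) for u in (248,251,255)])
```

```text
[ 0.5103047  -0.08286189  0.04391762] [ 2.65455473 -8.87149452  0.61772562]
238 [(512.1, -83.6, 15.7), (510.2, -83.1, 14.5), (507.8, -83.4, 15.1)]
240 [(512.0, -90.9, 35.9), (510.4, -91.3, 36.7), (508.3, -91.3, 36.5)]
242 [(512.0, -90.7, 38.1), (510.4, -90.5, 37.5), (508.3, -90.6, 37.6)]
244 [(511.9, -89.6, 38.2), (510.4, -89.8, 38.6), (508.3, -89.2, 37.1)]
246 [(511.9, -88.4, 38.1), (510.3, -88.7, 38.7), (508.3, -88.7, 38.5)]
248 [(511.9, -87.2, 37.8), (510.3, -87.7, 39.0), (508.2, -87.9, 39.1)]
250 [(511.8, -86.5, 39.0), (510.3, -86.9, 39.7), (508.2, -86.6, 39.0)]
```

The crossbar has moved about 9–10 mm +y along the land and meets firm resistance, so it is seated. I'll release, rise and look.

{"fn": "apply_moves", "kwargs": {"targets": [{"dp": [0,0,0],"yaw": 0},{"dp": [0,0,0],"yaw": 0},{"dp": [0,0,0],"yaw": 0},{"dp": [0,0,0],"yaw": 0},{"dp": [0,0,0],"yaw": 0},{"dp": [0,0,0],"yaw": 0}], "grip": 0}}

```text
time_s: 10.32
tcp_pos: [0.5104, -0.0819, 0.0437]
eef_rot: [180.0, 0.0, -88.3]
contact_force: [-0.1, -1.0, -0.6]
gripper_width: 0.0418
gripper_force: 0.0
```

{"fn": "apply_moves", "kwargs": {"targets": [{"dp": [0,0,0.008],"yaw": 0},{"dp": [0,0,0.02],"yaw": 0},{"dp": [0,0,0.04],"yaw": 0},{"dp": [0,0,0.07],"yaw": 0},{"dp": [0,0,0.1],"yaw": 0},{"dp": [0,0,0.13],"yaw": 0},{"dp": [0,0,0.16],"yaw": 0},{"dp": [0,0,0.18],"yaw": 0},{"dp": [0,0,0.2],"yaw": 0},{"dp": [0,0,0.2],"yaw": 0},{"dp": [0,0,0.2],"yaw": 0}]}}

```text
time_s: 11.23
tcp_pos: [0.5109, -0.0819, 0.2455]
eef_rot: [-179.8, 0.0, -88.3]
contact_force: [0.2, -0.4, -1.0]
gripper_width: 0.0439
gripper_force: 0.0
```

Run:
```python
from h import *
c=wrist();W=wcloud(c);im=c["image"].astype(int);print(c["s"]["tcp_pos"],c["s"]["contact_force"])
pickle.dump(c,open("pics/w3.pkl","wb"))
cv2.imwrite("pics/w3.png",cv2.resize(c["image"][100:280,130:370,::-1],(800,600),interpolation=cv2.INTER_CUBIC))
red=(im[...,0]>im[...,1]*1.8)&(im[...,0]>80)&(abs(W[...,0]-.507)<.03)&(W[...,2]>.05);p=W[red]*1000
for z in range(65,140,8):
    q=p[abs(p[:,2]-z)<4]
    if len(q):print(z,len(q),q.mean(0).round(1),q.min(0).round(1)[:2],q.max(0).round(1)[:2])
```

```text
[ 0.51092739 -0.08191603  0.24550504] [ 0.18279849 -0.40803399 -0.98952803]
81 81 [507.3  26.   82.4] [495.9  24.1] [518.   28.6]
89 120 [506.7  29.   88.7] [495.9  25.8] [517.8  31.6]
97 147 [506.9  32.9  96.8] [496.   29.2] [518.4  36.5]
105 143 [506.5  36.7 105.3] [494.9  33.5] [518.3  39.3]
113 1 [498.3  37.7 109.2] [498.3  37.7] [498.3  37.7]
```

View pics/w3.png

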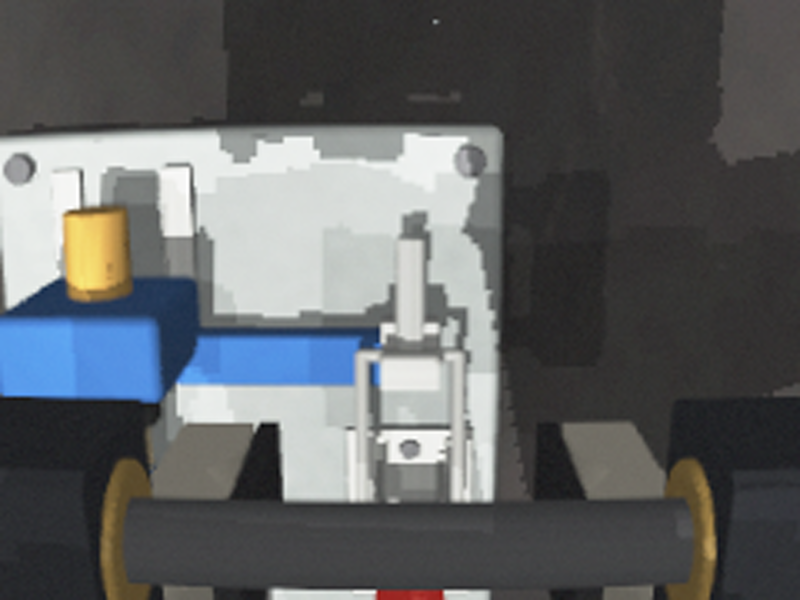

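The bail is hooked. The crossbar passes under the keeper nose at (410,350), the side wires straddle the keeper, and the tab points to −y. The lever now leans 25° to +y. I turn the gripper 90° so its body clears the meter, close it, and go to the −y side of the handle.

{"fn": "apply_moves", "kwargs": {"targets": [{"dp": [-0.001,0.01,0.0],"yaw": -7},{"dp": [-0.002,0.03,0.0],"yaw": -14},{"dp": [-0.004,0.05,0.0],"yaw": -21},{"dp": [-0.004,0.072,0.0],"yaw": -28},{"dp": [-0.004,0.072,0.0],"yaw": -35},{"dp": [-0.004,0.072,0.0],"yaw": -42},{"dp": [-0.004,0.072,0.0],"yaw": -49},{"dp": [-0.004,0.072,0.0],"yaw": -56},{"dp": [-0.004,0.072,0.0],"yaw": -63},{"dp": [-0.004,0.072,0.0],"yaw": -70},{"dp": [-0.004,0.072,0.0],"yaw": -77},{"dp": [-0.004,0.072,0.0],"yaw": -84},{"dp": [-0.004,0.072,-0.03],"yaw": -90},{"dp": [-0.004,0.072,-0.06],"yaw": -90},{"dp": [-0.004,0.072,-0.09],"yaw": -90},{"dp": [-0.004,0.072,-0.11],"yaw": -90},{"dp": [-0.004,0.072,-0.116],"yaw": -90},{"dp": [-0.004,0.072,-0.116],"yaw": -90},{"dp": [-0.004,0.072,-0.116],"yaw": -90}], "grip": 1}}

```text
time_s: 12.87
tcp_pos: [0.5068, -0.0101, 0.128]
eef_rot: [-180.0, -0.0, -178.3]
contact_force: [0.3, 0.3, -0.1]
gripper_width: 0.0003
gripper_force: 0.0
```

Run:
```python
from h import *
c=wrist();W=wcloud(c);print(c["s"]["tcp_pos"],c["s"]["eef_rot"],c["s"]["contact_force"],c["s"]["gripper_width"])
pickle.dump(c,open("pics/w4.pkl","wb"))
cv2.imwrite("pics/w4.png",cv2.resize(c["image"][:,:,::-1],(800,600)))
p=np.array([13,50.])
for t,r in [(25,60),(30,60),(36,60),(42,60),(48,61),(54,62),(60,64),(66,66),(72,70),(78,76),(84,84),(90,92),]:
    s,k=np.sin(np.radians(t)),np.cos(np.radians(t));C=p+r*np.array([s,k])+3*np.array([-k,s]);print(t,r,(C+[-21,22]).round(1))
```

```text
[ 0.50675891 -0.01009432  0.12803856] [-1.79967467e+02 -3.41336095e-02 -1.78256367e+02] [ 0.29537423  0.2834665  -0.11712311] 0.0002884334841256335
25 60 [ 14.6 127.6]
30 60 [ 19.4 125.5]
36 60 [ 24.8 122.3]
42 60 [ 29.9 118.6]
48 61 [ 35.3 115. ]
54 62 [ 40.4 110.9]
60 64 [ 45.9 106.6]
66 66 [ 51.1 101.6]
72 70 [57.6 96.5]
78 76 [65.7 90.7]
84 84 [75.2 83.8]
90 92 [84. 75.]
```

View pics/w4.png

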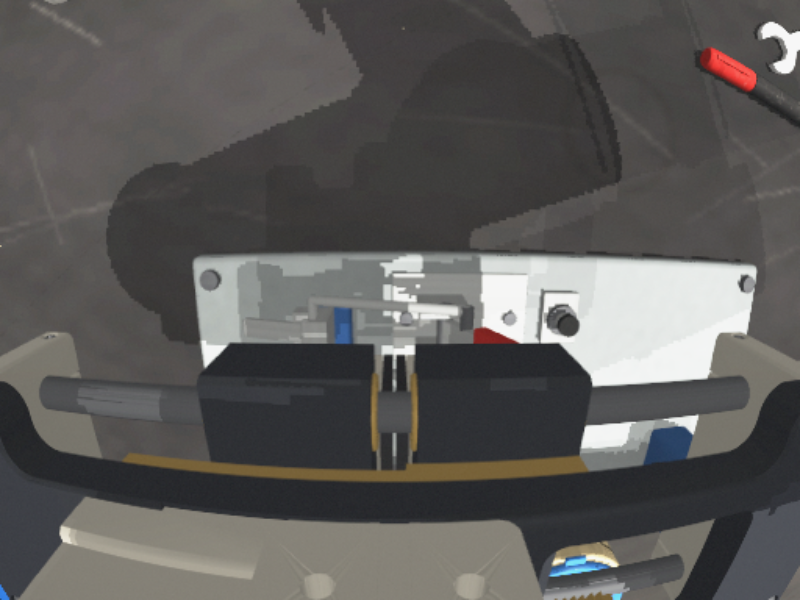

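The closed fingers are thin here, (380–412), and the lever's red edge is at (495,335) to +y. The stop screw is at (567,322) and nothing has been disturbed. I'll feel for the handle.

{"fn": "apply_moves", "kwargs": {"targets": [{"dp": [0,0.006,0],"yaw": 0},{"dp": [0,0.012,0],"yaw": 0},{"dp": [0,0.018,0],"yaw": 0},{"dp": [0,0.023,0],"yaw": 0},{"dp": [0,0.023,0],"yaw": 0}]}}

```text
time_s: 13.33
tcp_pos: [0.5068, 0.0141, 0.1282]
eef_rot: [180.0, 0.1, -178.2]
contact_force: [-0.2, 0.5, -0.4]
gripper_width: 0.0007
gripper_force: 0.0
```

{"fn": "apply_moves", "kwargs": {"targets": [{"dp": [0,0.003,0],"yaw": 0},{"dp": [0,0.006,0],"yaw": 0},{"dp": [0,0.009,0],"yaw": 0},{"dp": [0,0.009,0],"yaw": 0}]}}

```text
time_s: 13.67
tcp_pos: [0.5066, 0.0223, 0.1277]
eef_rot: [180.0, 0.0, -178.3]
contact_force: [-0.0, -0.2, 0.4]
gripper_width: 0.0007
gripper_force: 0.0
```

{"fn": "apply_moves", "kwargs": {"targets": [{"dp": [0,0.002,0],"yaw": 0},{"dp": [0,0.004,0],"yaw": 0},{"dp": [0,0.006,0],"yaw": 0},{"dp": [0,0.006,0],"yaw": 0}]}}

```text
time_s: 14.0
tcp_pos: [0.5063, 0.0278, 0.1276]
eef_rot: [-180.0, -0.0, -178.3]
contact_force: [-0.8, -1.9, 0.7]
gripper_width: 0.0001
gripper_force: 0.8
```

{"fn": "apply_moves", "kwargs": {"targets": [{"dp": [0,0.002,0],"yaw": 0},{"dp": [0,0.004,0],"yaw": 0},{"dp": [0,0.004,0],"yaw": 0}]}}

```text
time_s: 14.25
tcp_pos: [0.5064, 0.0321, 0.1277]
eef_rot: [-180.0, -0.0, -178.3]
contact_force: [-0.1, -2.2, -0.6]
gripper_width: 0.0003
gripper_force: 0.9
```

Contact is at about y 0.0275 with 2 N. Now I push the lever along its arc.

{"fn": "apply_moves", "kwargs": {"targets": [{"dp": [0,0.003,-0.003],"yaw": 0},{"dp": [0,0.006,-0.006],"yaw": 0},{"dp": [0,0.0085,-0.0077],"yaw": 0},{"dp": [0,0.011,-0.0095],"yaw": 0},{"dp": [0,0.0137,-0.0112],"yaw": 0},{"dp": [-0.0005,0.0165,-0.013],"yaw": 0},{"dp": [-0.0005,0.019,-0.015],"yaw": 0},{"dp": [-0.0005,0.0215,-0.017],"yaw": 0},{"dp": [-0.0005,0.0242,-0.0192],"yaw": 0},{"dp": [-0.0005,0.027,-0.0215],"yaw": 0},{"dp": [-0.0005,0.027,-0.0215],"yaw": 0}]}}

```text
time_s: 15.17
tcp_pos: [0.5057, 0.0589, 0.1056]
eef_rot: [-180.0, -0.1, -178.3]
contact_force: [-0.7, -2.8, 1.3]
gripper_width: 0.0004
gripper_force: 1.4
```

{"fn": "apply_moves", "kwargs": {"targets": [{"dp": [0,0.0025,-0.0025],"yaw": 0},{"dp": [0,0.005,-0.005],"yaw": 0},{"dp": [0,0.0075,-0.0078],"yaw": 0},{"dp": [0,0.01,-0.0107],"yaw": 0},{"dp": [-0.0005,0.0125,-0.0138],"yaw": 0},{"dp": [-0.0005,0.015,-0.017],"yaw": 0},{"dp": [-0.0005,0.015,-0.017],"yaw": 0}]}}

```text
time_s: 15.75
tcp_pos: [0.5056, 0.0747, 0.0886]
eef_rot: [180.0, -0.0, -178.3]
contact_force: [0.1, -0.2, 0.6]
gripper_width: 0.0005
gripper_force: 0.1
```

The force fell off, so I check the lever and bail before going on.

Run:
```python
from h import *
from plant import cams
c=wrist();W=wcloud(c);im=c["image"].astype(int);print(c["s"]["tcp_pos"],c["s"]["contact_force"])
red=(im[...,0]>im[...,1]*1.8)&(im[...,0]>70)&(abs(W[...,0]-.507)<.04)&(W[...,2]>.03)&(W[...,1]>0)&(W[...,1]<.13);p=W[red]*1000;print(len(p))
if len(p):
  for y in range(10,120,8):
    q=p[abs(p[:,1]-y)<4]
    if len(q):print(y,len(q),q.mean(0).round(1),q.max(0).round(1))
a=cv2.resize(c["image"][130:290,100:400,::-1],(750,400));
s=cams.capture("scene");b=cv2.resize(s["image"][165:225,205:325,::-1],(400,200),interpolation=cv2.INTER_CUBIC)
o=np.zeros((600,750,3),np.uint8);o[:400]=a;o[400:,:400]=b;cv2.imwrite("pics/w5.png",o)
```

```text
[0.50559851 0.07470678 0.08860737] [ 0.05156314 -0.16784925  0.64262371]
393
42 33 [494.5  43.3  56.9] [495.2  45.7  60. ]
50 44 [494.3  49.7  57.4] [494.9  53.9  61. ]
58 35 [493.9  57.6  58.1] [494.3  61.7  60.8]
66 70 [494.1  67.3  63. ] [496.7  70.  141.6]
74 173 [496.7  73.8  66.6] [510.7  78.  141.1]
82 38 [494.4  79.2  62.7] [501.6  81.   67. ]
```

View pics/w5.png

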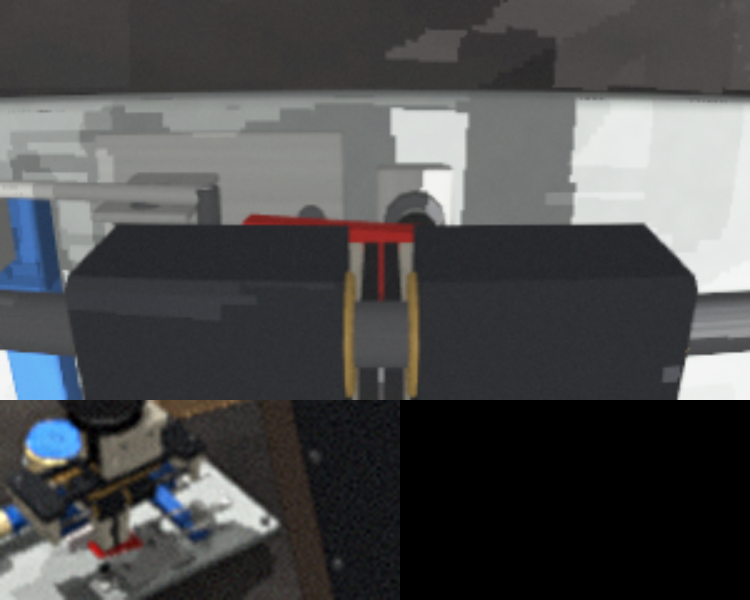

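The lever is about 10° short of level under the fingertips (380,235), and the bail wire runs toward the keeper on the left. I compare the side arm's position with its starting y range (−0.054 to −0.038).

Run:
```python
from h import *
c=wrist();W=wcloud(c);im=c["image"].astype(int)
pickle.dump(c,open("pics/w6.pkl","wb"))
blue=(im[...,2]>im[...,0]*1.6)&(W[...,2]>.02)&(W[...,2]<.045)&(W[...,1]<0)&(W[...,0]<.57)
p=W[blue]*1000;print(len(p),p.min(0),p.max(0))
for v in (206,212,218,224,230,236):
    print(v,[tuple((W[v,u]*1000).round().astype(int).tolist()) for u in range(92,140,4)])
cv2.imwrite("pics/w6.png",cv2.resize(c["image"][190:270,60:200,::-1],(800,457),interpolation=cv2.INTER_CUBIC))
```

```text
1158 [500.02889773 -47.16123162  20.01112762] [569.96783461 -26.10838998  33.98637551]
206 [(492, -35, 52), (492, -32, 51), (492, -29, 51), (492, -26, 51), (492, -23, 51), (491, -19, 52), (491, -16, 52), (490, -12, 54), (491, -10, 52), (490, -7, 53), (490, -4, 53), (490, -1, 53)]
212 [(500, -42, 42), (499, -38, 42), (501, -38, 37), (502, -37, 32), (502, -33, 32), (502, -30, 32), (503, -29, 28), (506, -29, 21), (507, -27, 16), (507, -24, 16), (507, -21, 16), (508, -18, 14)]
218 [(501, -38, 50), (503, -38, 44), (505, -37, 39), (507, -38, 32), (507, -34, 32), (507, -30, 33), (508, -29, 29), (510, -29, 22), (513, -29, 15), (513, -25, 14), (512, -21, 16), (512, -17, 16)]
224 [(505, -37, 52), (507, -38, 45), (509, -37, 40), (511, -37, 34), (512, -35, 32), (511, -30, 34), (512, -29, 30), (515, -29, 24), (517, -28, 16), (517, -25, 16), (517, -22, 15), (517, -19, 14)]
230 [(509, -37, 53), (511, -38, 47), (513, -37, 42), (516, -38, 35), (517, -35, 33), (516, -31, 33), (516, -28, 33), (519, -28, 26), (523, -30, 15), (523, -26, 15), (522, -22, 15), (467, 39, 149)]
236 [(513, -37, 54), (515, -37, 49), (518, -37, 43), (522, -40, 32), (522, -36, 32), (521, -32, 32), (521, -29, 32), (523, -28, 27), (529, -31, 14), (528, -26, 16), (468, 38, 152), (468, 40, 152)]
```

View pics/w6.png

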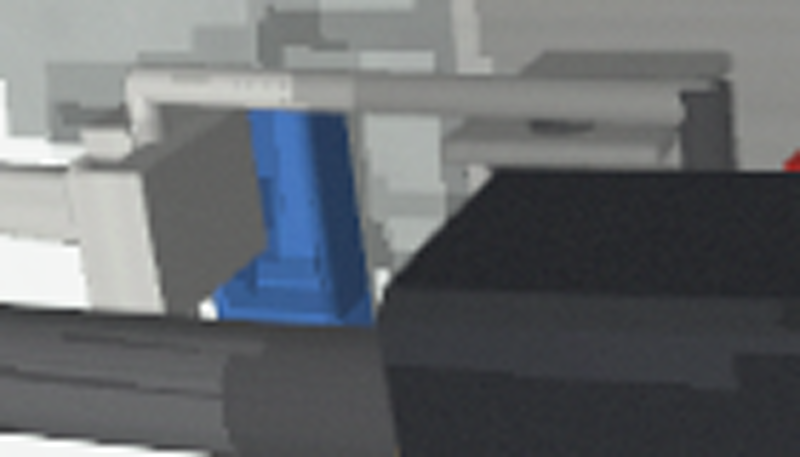

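The keeper has moved about 8 mm to +y with the crossbar hooked at (140,90), so the latch is working. I go on through centre, slowly.

{"fn": "apply_moves", "kwargs": {"targets": [{"dp": [0,0.001,-0.002],"yaw": 0},{"dp": [0,0.0025,-0.004],"yaw": 0},{"dp": [0,0.0043,-0.0065],"yaw": 0},{"dp": [0,0.0043,-0.0065],"yaw": 0}]}}

```text
time_s: 16.23
tcp_pos: [0.5055, 0.0785, 0.0823]
eef_rot: [180.0, -0.0, -178.3]
contact_force: [-0.2, -0.2, 0.7]
gripper_width: 0.0007
gripper_force: 0.0
```

{"fn": "apply_moves", "kwargs": {"targets": [{"dp": [0,0.0007,-0.002],"yaw": 0},{"dp": [0,0.0015,-0.004],"yaw": 0},{"dp": [0,0.0027,-0.006],"yaw": 0},{"dp": [0,0.0027,-0.0075],"yaw": 0},{"dp": [0,0.0027,-0.0075],"yaw": 0}]}}

```text
time_s: 16.65
tcp_pos: [0.5053, 0.081, 0.0748]
eef_rot: [-180.0, -0.0, -178.3]
contact_force: [0.1, -0.5, -0.3]
gripper_width: 0.0003
gripper_force: 0.0
```

```bash
cat > lev.py <<'E'
from h import *
c=wrist();W=wcloud(c);im=c["image"].astype(int);print(c["s"]["tcp_pos"],c["s"]["contact_force"])
red=(im[...,0]>im[...,1]*1.8)&(im[...,0]>60)&(abs(W[...,0]-.498)<.012)&(W[...,2]>.02)&(W[...,2]<.1)&(W[...,1]>.02)&(W[...,1]<.11);p=W[red]*1000;print(len(p))
for y in range(34,110,8):
    q=p[abs(p[:,1]-y)<4]
    if len(q):print(y,len(q),q.mean(0).round(1),np.percentile(q[:,2],[5,95]).round(1))
blue=(im[...,2]>im[...,0]*1.6)&(W[...,2]>.02)&(W[...,2]<.045)&(W[...,1]<0)&(W[...,0]<.55)
print("arm y",np.percentile(W[blue][:,1],[2,98])*1000)
E
python3 lev.py
```

```text
[0.50531233 0.08096541 0.07478418] [ 0.06874073 -0.466197   -0.28110063]
559
42 17 [494.6  43.4  44.3] [43.1 45.8]
50 28 [494.3  50.3  44.3] [42.2 46.3]
58 39 [494.   58.   43.7] [41.1 46.2]
66 42 [493.6  66.2  43.6] [40.5 46.7]
74 124 [495.1  74.7  43.5] [39.9 45.2]
82 213 [496.7  81.5  45.4] [38.4 69.2]
90 78 [493.9  89.4  41.3] [37.8 43.2]
98 18 [493.3  95.   40.9] [38.2 42.7]
arm y [-44.14279863 -27.4572508 ]
```

The lever has gone over centre by itself and lies about 5° below level under the fingertips; the head was drawn about 9 mm. Next I press it home from above, slowly.

{"fn": "apply_moves", "kwargs": {"targets": [{"dp": [0,0,-0.0015],"yaw": 0},{"dp": [0,0,-0.003],"yaw": 0},{"dp": [0,0,-0.004],"yaw": 0},{"dp": [0,0,-0.005],"yaw": 0},{"dp": [0,0,-0.005],"yaw": 0}]}}

```text
time_s: 17.12
tcp_pos: [0.5054, 0.0808, 0.07]
eef_rot: [-180.0, -0.0, -178.3]
contact_force: [-0.2, -0.2, 0.4]
gripper_width: 0.0003
gripper_force: 0.0
```

{"fn": "apply_moves", "kwargs": {"targets": [{"dp": [0,0,-0.0005],"yaw": 0},{"dp": [0,0,-0.001],"yaw": 0},{"dp": [0,0,-0.0015],"yaw": 0},{"dp": [0,0,-0.0015],"yaw": 0}]}}

```text
time_s: 17.45
tcp_pos: [0.5055, 0.0809, 0.0687]
eef_rot: [-180.0, -0.0, -178.3]
contact_force: [-0.0, 0.5, -0.9]
gripper_width: 0.0009
gripper_force: 0.0
```

{"fn": "apply_moves", "kwargs": {"targets": [{"dp": [0,0,-0.0003],"yaw": 0},{"dp": [0,0,-0.0006],"yaw": 0},{"dp": [0,0,-0.001],"yaw": 0},{"dp": [0,0,-0.001],"yaw": 0}]}}

```text
time_s: 17.78
tcp_pos: [0.5055, 0.0809, 0.0677]
eef_rot: [-180.0, -0.0, -178.3]
contact_force: [-0.9, -0.2, 0.5]
gripper_width: 0.0005
gripper_force: 0.0
```

{"fn": "apply_moves", "kwargs": {"targets": [{"dp": [0,0,-0.0003],"yaw": 0},{"dp": [0,0,-0.0006],"yaw": 0},{"dp": [0,0,-0.001],"yaw": 0},{"dp": [0,0,-0.001],"yaw": 0}]}}

```text
time_s: 18.12
tcp_pos: [0.5056, 0.0809, 0.0669]
eef_rot: [-180.0, 0.0, -178.3]
contact_force: [-1.4, -0.0, 2.1]
gripper_width: 0.0006
gripper_force: 1.4
```

{"fn": "apply_moves", "kwargs": {"targets": [{"dp": [0,0,-0.0003],"yaw": 0},{"dp": [0,0,-0.0006],"yaw": 0},{"dp": [0,0,-0.001],"yaw": 0},{"dp": [0,0,-0.001],"yaw": 0}]}}

```text
time_s: 18.45
tcp_pos: [0.5057, 0.0809, 0.0666]
eef_rot: [-180.0, 0.0, -178.3]
contact_force: [-3.1, -0.2, 11.6]
gripper_width: 0.0004
gripper_force: 5.6
```

{"fn": "apply_moves", "kwargs": {"targets": [{"dp": [0,0,-0.0002],"yaw": 0},{"dp": [0,0,-0.0004],"yaw": 0},{"dp": [0,0,-0.0005],"yaw": 0},{"dp": [0,0,-0.0005],"yaw": 0},{"dp": [0,0,-0.0005],"yaw": 0},{"dp": [0,0,-0.0005],"yaw": 0}]}}

```text
time_s: 18.95
tcp_pos: [0.5058, 0.0809, 0.0665]
eef_rot: [-180.0, 0.0, -178.2]
contact_force: [-4.8, -0.4, 15.2]
gripper_width: 0.0004
gripper_force: 7.7
```

{"fn": "apply_moves", "kwargs": {"targets": [{"dp": [0,0,-0.0001],"yaw": 0},{"dp": [0,0,-0.0002],"yaw": 0},{"dp": [0,0,-0.0003],"yaw": 0},{"dp": [0,0,-0.0003],"yaw": 0},{"dp": [0,0,-0.0003],"yaw": 0},{"dp": [0,0,-0.0003],"yaw": 0},{"dp": [0,0,-0.0003],"yaw": 0},{"dp": [0,0,-0.0003],"yaw": 0}]}}

```text
time_s: 19.62
tcp_pos: [0.5058, 0.081, 0.0664]
eef_rot: [-180.0, 0.1, -178.2]
contact_force: [-5.7, 0.7, 18.8]
gripper_width: 0.0005
gripper_force: 9.0
```

{"fn": "apply_moves", "kwargs": {"targets": [{"dp": [0,0,0.002],"yaw": 0},{"dp": [0,0,0.008],"yaw": 0},{"dp": [0,0,0.02],"yaw": 0},{"dp": [0,0,0.045],"yaw": 0},{"dp": [0,0,0.075],"yaw": 0},{"dp": [0,0,0.105],"yaw": 0},{"dp": [0,-0.03,0.135],"yaw": 0},{"dp": [-0.03,-0.03,0.165],"yaw": 0},{"dp": [-0.05,-0.03,0.19],"yaw": 0},{"dp": [-0.05,-0.03,0.2],"yaw": 0},{"dp": [-0.05,-0.03,0.2],"yaw": 0},{"dp": [-0.05,-0.03,0.2],"yaw": 0}]}}

```text
time_s: 20.62
tcp_pos: [0.4557, 0.0512, 0.2655]
eef_rot: [179.9, 0.1, -178.3]
contact_force: [0.6, 0.2, -0.9]
gripper_width: 0.0005
gripper_force: 0.0
```

```bash
python3 lev.py
python3 - <<'E'
from h import *
c=wrist();cv2.imwrite("pics/w7.png",cv2.resize(c["image"][60:300,70:390,::-1],(800,600),interpolation=cv2.INTER_CUBIC))
E
```

```text
[0.45574504 0.05120136 0.26549096] [ 0.5568427   0.20130777 -0.9485333 ]
541
42 35 [501.2  44.   48.8] [47.6 49.7]
50 63 [501.4  50.4  47.8] [46.3 49.1]
58 85 [500.7  57.9  46.5] [44.3 48. ]
66 84 [501.4  66.1  45.4] [43.7 46.8]
74 79 [501.1  74.1  44.3] [43.2 45.5]
82 86 [500.6  81.9  43. ] [39.8 44.4]
90 88 [500.5  90.   42.2] [39.6 43.5]
98 21 [502.5  95.1  41.5] [40.  42.3]
arm y [-37.01984289 -29.13568405]
```

View pics/w7.png

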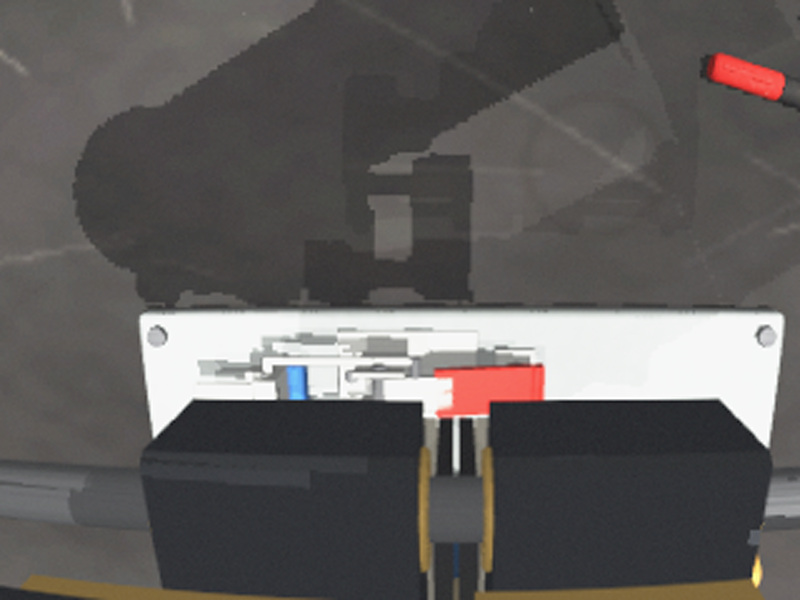

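The red handle lies flat to +y at (490,390), about 8° below level. It stayed there after release, with the bail still over the keeper at (280,375). I'm handing the job in.

```bash
python3 -c "
from plant import r
print(r.close_job())"
```

```text
the job is handed in; nothing more can be done
None
```

The meter is clamped and the job is handed in: the bail is hooked behind the keeper, and the lever went over centre, was pressed onto its stop with about 19 N, and stayed home when released.

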